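# Take over a propped plank with the scissor jack

### The arm

A 6-joint arm with a two-finger parallel gripper is mounted at the origin on a cart in front of the work surface, level with it; the furniture and walls round the work are solid. World frame = base frame: x ahead of the robot, y to its left, z up, the work surface at z = 0. Lengths are in mm, angles in rad, forces in N, time in s.
With the tool pointing down it reaches from about 300 to 825 mm from the base axis. Payload 5.4 kg.
Tool frame: the origin (TCP) lies between the finger pads; the fingertips stand 22 mm ahead of it and the grasp point (between the pads) lies 3 mm ahead of it (arm.finger_overhang is the distance from the TCP to the fingertips, in mm); z points along the fingers, y is the line along which they close (so a half turn about z gives the same grasp; the last joint's range is limited). The gripper opens to 92 mm and grips with 3 to 60 N. Pads are 20 mm wide; open, the fingers measure 128 mm over their backs; the gripper's body (75 mm by 189 mm) begins 69 mm behind the grasp point.
Start: joints at [-1.379, 0.158, 1.597, -0, 1.386, -0.21], TCP at [224.844, -529.199, 236.601] pointing down, gripper open.
Joint ranges: [-2.91, 2.91], [-0.94, 2.29], [0.18, 2.7], [-1.29, 4.43], [0.17, 2.64], [-3, 3]. Speed limits (rad/s): [2.57, 2.57, 3.14, 3.14, 3.14, 3.14].

### API

Orientations are given as a 3x3 rotation matrix whose columns are the frame's x, y, z axes.
In Python, from cell import monitor, eyes, workorder, models, arm gives the robot as it stands.
- The arm moves only by the tool send_rows, never from a script. Its arguments are lists of equal length, an entry for each row: "twist": the turn, a rotation vector about the tool's x, y, z in degrees, a list of three; "linear": the shift along the tool's x, y, z in cm, a list of three; "hand": the finger opening in cm, from 0 to 9.19. In form: {"twist": [[ax, ay, az], ...], "linear": [[dx, dy, dz], ...], "hand": [hand, ...]}. A call has 1 to 8 rows; each row is the pose to reach, as a shift and turn from the pose commanded when the call began, along the tool's axes at that moment; what a row does not reach only later rows make up. A row lasts 1/10 s, in which the tool goes at most 50 mm and 8.59 degrees, less where a joint would pass 70% of its speed; a pose out of reach is approached as far as the arm can. A call with a gripper value outside its range is refused whole. The fingers move at their own pace and stop on an object; "squeeze" is the grip in N (left out, the last holds). Time passes only in rows, so rows that repeat a pose let the fingers close. It gives the time, the measured TCP pose, the force, the opening and the grip force at its end, in the units of the state.
- monitor.read_state(): the state, without advancing time (a new reading comes with each control period).
- eyes.grab_frame(name): name is "side" or "top"; returns the picture (400x640x3 uint8, red, green, blue); there is no depth.
- eyes.get_calibration(name): a dict with "K" (3x3 intrinsics, pixels), "D" ([k1, k2, p1, p2, k3] as OpenCV has them; the pictures are not rectified), "xyz" and "orientation" of the camera in the world. Camera axes: x right, y down, z forward; pixel columns grow to the right and rows downward; lengths in mm; the calibration is good to about 2 mm. A picture is of the moment at which its call begins. get_calibration takes no time and is no camera call.
- workorder.close_job(): hands the job in; it is judged then, once.
Trained networks look in the newest picture that a camera, given by its name, has taken for a name from the list of things; names that differ only in an ending like _2 or _b are one class to them, and where a whole thing is asked for, a point or a joint stands for the part that bears it (a point fixed in the world has none). Each returns a list of dicts, best first, with "p" (0 to 1); they miss things now and then, are a little off and sometimes report something else, mostly with a low value. They report only what shows in the picture. A call takes as long as a camera call. They do not tell look-alikes from the thing itself.
- models.search_frame(camera, label): "pixel" ([row, column] in pixels, amid what is visible of it).
- models.masks_of(camera, label): "region" (400x640 bool, what is visible of it) and "pixel" ([row, column] in pixels, amid what is visible of it).
- models.tip_of(camera, label): "pixel" ([row, column] in pixels: a listed point, or the origin of a listed thing).
The state is a dict: "time_s": time; "q": joint angles; "qd": joint speeds; "joint_efforts": joint torques, N m; "ee_pos": TCP position; "tool_rot": TCP orientation; "wrist_force": force on the tool from outside, world axes, zero at the start; "torque": the same for the moment, N m; "gripper_width": finger opening in mm; "finger_force": force on a finger pad.
Only numpy, scipy, OpenCV 4.12 (cv2) and the standard library are available. Lean on these libraries where they do the work, as an engineer would, in place of code of your own. Each camera call takes 0.05 s, during which the arm holds its last target. There are 200 camera calls.

### The job

One end of the plank lies on the green stand and the other on a makeshift wooden block. Wind up the small scissor jack under the plank by the red handle of its crank wheel until its platform just touches the underside of the plank, lifting it no more than a few millimetres. Then draw the block out completely from under the end of the plank and leave it on the bench clear of the plank, so that the plank stays where it is, level on stand and jack; do not disturb the things behind.

Things in the scene. Friction and masses are not known exactly. Their poses are not given: they have to be found in the camera images.
- stand: Green cast rest stand, fixed to the bench, 120 x 80 mm at the foot. Origin: centre of its underside on the bench. Its flat rest, 60 mm long in its y, is 70 mm above the bench, with a cheek on either side (+-x) that rises 14 mm above the rest; the cheeks stand 66 mm apart. The plank runs from it along the stand's -y.
- plank: Medium-brown timber plank, loose, 54 wide (x) x 260 long (y) x 22 mm thick, 0.3 to 0.56 kg. Origin: centre of its underside, 70 mm above the bench at the start. Its +y end lies on the stand, its -y end overlaps the block by about 35 mm.
- plank_end (a point): Point at the middle of the plank's free (-y) end, on its underside.
- block: Pale wooden packing block, loose, 40 wide (x) x 120 long (y) x 70 mm high, 0.16 to 0.31 kg. Origin: centre of its underside on the bench. About 35 mm of its +y end is under the plank's free end, the rest stands out beyond the end and can be gripped across its 40 mm from above. A blue bench vise, taller than the block, stands on the robot's side of it; keep the hand clear of the vise.
- jack: Scissor lab jack, fixed to the bench, under the plank between stand and block. Origin: on the bench below the centre of the platform. Base 90 x 90 mm with an extension in the jack's -x (towards the robot) that carries a gearbox and, on top, the crank wheel (black disc, 100 mm across, its top 55 mm above the bench, vertical axis 120 mm from the origin).
- platform: The jack's aluminium platform, 80 x 80 mm, guided vertically, between jack base and plank; 22 mm or less below the plank at the start. It carries point platform_top.
- platform_top (a point): Centre of the top face of the jack's platform, 48 mm above the bench at crank angle 0. Rises 12 mm per turn of the crank, and stays where it is left.
- crank_axis (a point): Point on the vertical axis of the crank wheel, at the top of the disc. Fixed.
- crank_handle (a point): Centre of the top of the red upright crank handle: a round post 18 mm in diameter that stands up 42 mm from the disc (97 mm above the bench), 38 mm from the wheel's axis. It goes round with the wheel, and can be pushed round from the side with about 2 N.
- crank (a joint): Angle of the crank wheel, rad. Grows when turned clockwise seen from above, which raises the platform 12 mm per 6.28 rad; 0 is the lowest. Starts between 0.3 and 5.
- tape_roll: Yellow roll of tape lying flat, 91 mm across, 24 mm high, behind the work. Leave alone. Origin: centre of its underside.
- wax_pot: Round white and blue pot with a lid, 69 mm across, 41 mm high, behind the work. Leave alone. Origin: centre of its underside.
- sand_block: Dark cork sanding block, 61 x 101 x 32 mm, behind the work. Leave alone. Origin: centre of its underside.
There are look-alikes about, which are no part of the job. Several things have the shape of the block; the one meant has the colours described above.

How it is judged (in metres and radians):
On the way, in this order (a step that is already met when the one before it is completed fails the run):
1. the platform touches the plank (over 0.3 N) while the block is still in its place (moved less than 15 mm) (contact force between platform and plank above 0.3 N and distance of block from where it was at the start of the episode below 0.015 m), for 0.3 s.
2. the block is drawn out from under the plank: its centre more than 70 mm, seen from above, from the plank's free end (horizontal distance between block and plank_end above 0.07 m and contact force between block and plank below 0.05 N), for 0.2 s.
At the end, for the whole second after the job is handed in: The plank rests on the platform (over 0.3 N), underside 66 to 76 mm up, level within 0.03 rad, centre within 20 mm and free end within 30 mm of its start; the block lies still on the bench, its centre over 70 mm (from above) from the free end, not touching the plank (all of step 2 and contact force between platform and plank above 0.3 N and height (world z) of plank between 0.066 and 0.076 m and angle between plank's own z axis and vertical below 0.03 rad and distance of plank from where it was at the start of the episode below 0.02 m and distance of plank_end from where it was at the start of the episode below 0.03 m and height (world z) of block between -0.01 and 0.065 m and linear speed of each of block, plank below 0.02 m/s).
It fails at once if the plank is lifted more than 6 mm above its starting height (at its centre or its free end) (height (world z) of plank above 0.076 m or height (world z) of plank_end above 0.078 m).
It fails at once if the tape roll, the pot or the sanding block is moved more than 30 mm (distance of any of tape_roll, wax_pot, sand_block from where it was at the start of the episode above 0.03 m).
It also fails if it takes over 64 s, if anything falls off the work surface, if the arm or the gripper's body presses on something with over 40 N, if the wrist force passes 120 N, or if a joint passes its speed limit or range.

## Working session

There is one attempt and no reset: what is moved stays moved. The work goes in short steps, Python scripts to look and compute and a tool call to move; the robot and the scene stay as the last step left them, time stands still between calls to the robot, and variables do not carry over. Pictures are saved under pics/ and viewed, at most 10 in all, crops included, and the job is handed in when it is done.

Besides the shell and the picture viewer there is one more tool, called after "Call:" by a JSON object that holds its "op" and its "data", one argument or row to a line. send_rows: Moves the arm, as the interface text tells. Its arguments: {"type":"object","properties":{"twist":{"type":"array","items":{"type":"array","items":{"type":"number"}}},"linear":{"type":"array","items":{"type":"array","items":{"type":"number"}}},"hand":{"type":"array","items":{"type":"number"}},"squeeze":{"type":"number"}},"required":["twist","linear","hand"]}

```bash
mkdir -p pics; ls; cat > h.py <<'E'
import numpy as np, cv2
from cell import monitor, eyes, workorder, models, arm
def save(n,f):
    im=eyes.grab_frame(n); cv2.imwrite(f,im[:,:,::-1]); return im
def ray(n,p):
    c=eyes.get_calibration(n); K=np.array(c["K"]);D=np.array(c["D"])
    u=cv2.undistortPoints(np.array([[[p[1],p[0]]]],float),K,D)[0,0]
    d=np.array(c["orientation"])@np.array([u[0],u[1],1]); return np.array(c["xyz"],float),d/np.linalg.norm(d)
def tri(p1,p2,a="side",b="top"):
    o1,d1=ray(a,p1);o2,d2=ray(b,p2)
    s=np.linalg.lstsq(np.c_[d1,-d2],o2-o1,rcond=None)[0]
    x=o1+s[0]*d1;y=o2+s[1]*d2; return (x+y)/2,np.linalg.norm(x-y)
def atz(n,p,z):
    o,d=ray(n,p); return o+d*(z-o[2])/d[2]
def proj(n,X):
    c=eyes.get_calibration(n);R=np.array(c["orientation"]).T;t=-R@np.array(c["xyz"],float)
    q=cv2.projectPoints(np.array(X,float).reshape(-1,3),cv2.Rodrigues(R)[0],t,np.array(c["K"]),np.array(c["D"]))[0][:,0]
    return q[:,::-1]
E
python3 - <<'E'
from h import *
a=save("side","pics/s0.png");b=save("top","pics/t0.png")
for n in("side","top"): print(n,np.round(eyes.get_calibration(n)["xyz"]))
for l in ["crank_handle","crank_axis","platform_top","plank_end","stand","block","jack","plank"]:
    for n in("side","top"):
        print(l,n,[(np.round(r["pixel"]).tolist(),round(r["p"],2)) for r in models.tip_of(n,l)[:4]])
s=monitor.read_state();print(s["time_s"],s["tool_rot"],arm.finger_overhang)
E
```

```text
pics
side [ 245. 1096.  750.]
top [ 298.  209. 1519.]
crank_handle side [([231.0, 348.0], 0.7), ([241.0, 314.0], 0.43)]
crank_handle top [([224.0, 281.0], 0.81)]
crank_axis side [([251.0, 361.0], 0.77), ([242.0, 312.0], 0.29), ([175.0, 311.0], 0.23)]
crank_axis top [([239.0, 278.0], 0.56)]
platform_top side [([240.0, 314.0], 0.49)]
platform_top top []
plank_end side [([211.0, 332.0], 0.79)]
plank_end top [([198.0, 316.0], 0.75)]
stand side [([292.0, 300.0], 0.81)]
stand top [([206.0, 239.0], 0.62)]
block side [([190.0, 365.0], 0.85), ([229.0, 327.0], 0.72)]
block top [([204.0, 321.0], 0.56), ([212.0, 403.0], 0.56)]
jack side [([259.0, 316.0], 0.64)]
jack top [([204.0, 274.0], 0.69), ([201.0, 273.0], 0.68)]
plank side [([239.0, 310.0], 0.96)]
plank top [([198.0, 269.0], 0.98)]
0.9 [[ 9.20366458e-01  3.91057008e-01  1.64460111e-05]
 [ 3.91057008e-01 -9.20366457e-01 -2.51487913e-05]
 [ 5.30174585e-06  2.95774318e-05 -1.00000000e+00]] 22.0
```

View pics/s0.png

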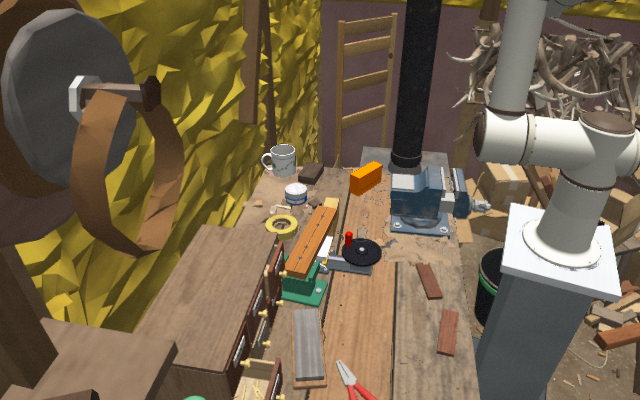

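View pics/t0.png

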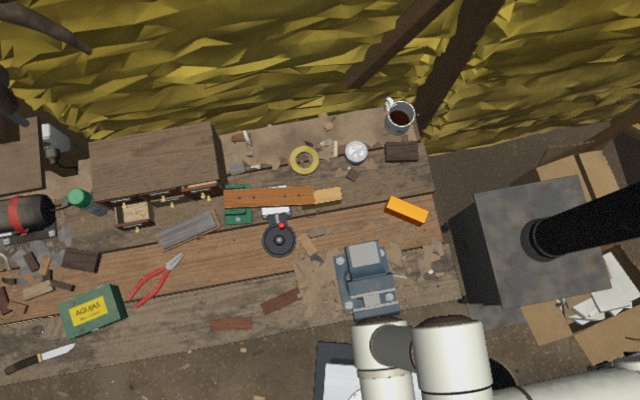

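```bash
python3 - <<'E'
from h import *
P={"crank_handle":((231,348),(224,281)),"crank_axis":((251,361),(239,278)),"plank_end":((211,332),(198,316)),"plank":((239,310),(198,269)),"stand":((292,300),(206,239)),"jack":((259,316),(202,273.5)),"blockA":((190,365),(212,403)),"blockB":((229,327),(204,321))}
for k,(s,t) in P.items():
    x,e=tri(s,t);print(k,np.round(x),round(e,1))
E
```

```text
crank_handle [525. 318. 102.] 0.3
crank_axis [486. 326.  57.] 1.8
plank_end [610. 225.  77.] 5.3
plank [604. 362.  81.] 6.1
stand [588. 459.  -4.] 1.6
jack [600. 352.  12.] 8.3
blockA [605. -43. -10.] 6.3
blockB [619. 211.  -0.] 14.7
```

Side view: the plank runs from (272,300) to (205,328), with a pale block behind its end at about (203,331). Top view: plank (198,225)–(195,313), pale block (195,328), crank disc (239,278), red handle (226,281), vise (280,365). There are two block candidates: pale wood at top (195,328) and orange at top (209,407) / side (178,365). The pale one fits, both by colour and because it is under the plank's end. I'll confirm it in a crop and measure the outlines.

```bash
python3 - <<'E'
from h import *
b=cv2.imread("pics/t0.png");a=cv2.imread("pics/s0.png")
c1=cv2.resize(b[165:265,215:375],None,fx=5,fy=5,interpolation=cv2.INTER_CUBIC)[:290]
c1=cv2.resize(b[170:262,215:375],(800,460),interpolation=cv2.INTER_CUBIC)
cv2.imwrite("pics/c1.png",c1)
a2=cv2.resize(a[180:310,260:440],(800,578),interpolation=cv2.INTER_CUBIC);cv2.imwrite("pics/c2.png",a2)
def rect(n,l,z,lo=0.3):
    for r in models.masks_of(n,l):
        m=r["region"].astype(np.uint8)
        if r["p"]<lo or m.sum()<20: continue
        pts=np.argwhere(m); W=np.array([atz(n,p,z)[:2] for p in pts])
        (cx,cy),(w,h),an=cv2.minAreaRect(W.astype(np.float32))
        print(n,l,round(r["p"],2),"px",np.round(r["pixel"]),"c",round(cx),round(cy),"size",round(w),round(h),"ang",round(an,1))
rect("top","plank",92);rect("top","block",70);rect("top","crank",55);rect("top","crank_handle",97)
rect("top","tape_roll",24);rect("top","wax_pot",41);rect("top","sand_block",32);rect("top","stand",20)
rect("side","plank",92)
E
```

```text
top plank 0.79 px [195. 270.] c 601 362 size 58 259 ang 7.1
top block 0.81 px [200. 326.] c 616 212 size 55 115 ang 12.7
top block 0.75 px [238. 278.] c 482 324 size 96 97 ang 50.0
top block 0.63 px [210. 405.] c 596 -37 size 127 59 ang 71.7
top crank 0.83 px [240. 279.] c 485 324 size 98 93 ang 31.5
top crank_handle 0.94 px [240. 281.] c 481 321 size 93 93 ang 4.9
top crank_handle 0.62 px [211. 272.] c 564 340 size 19 77 ang 10.3
top tape_roll 0.78 px [155. 304.] c 740 275 size 95 86 ang 4.4
top wax_pot 0.94 px [152. 354.] c 769 118 size 76 67 ang 3.7
top sand_block 0.61 px [152. 399.] c 785 -20 size 70 103 ang 4.5
top stand 0.63 px [214. 236.] c 587 462 size 118 78 ang 8.4
top stand 0.3 px [153. 356.] c 775 116 size 77 71 ang 3.7
side plank 0.78 px [243. 310.] c 599 370 size 63 278 ang 7.3
```

View pics/c1.png

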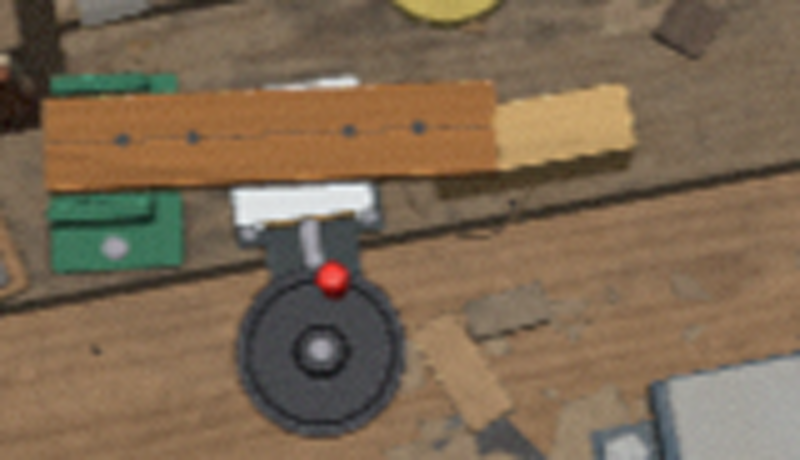

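View pics/c2.png

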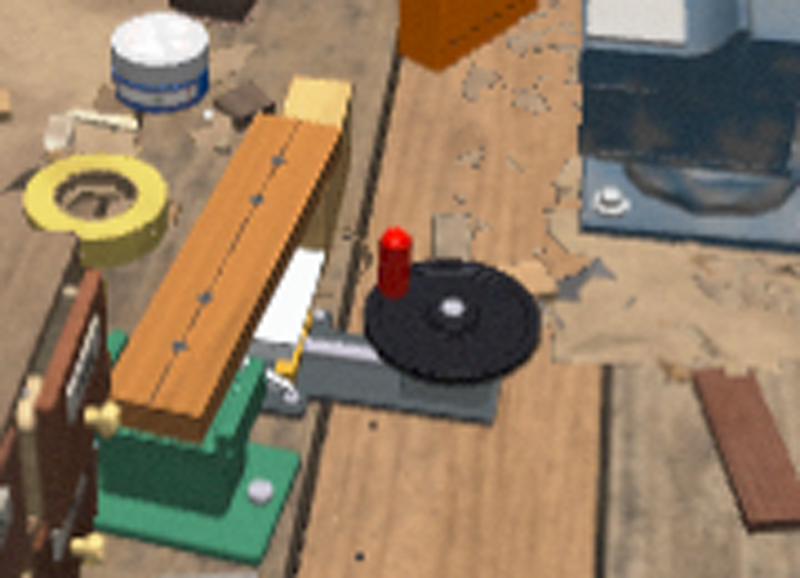

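The crops show the pale block at the plank's free end (crop 1 (565,125)), so that is the one meant. The orange one is a look-alike. The red handle top is at crop 1 (333,278) / crop 2 (397,236), and the disc hub at (320,349) / (453,305).

```bash
python3 - <<'E'
from h import *
T=lambda x,y:(170+y/5,215+x/5)
S=lambda x,y:(180+y/4.446,260+x/4.444)
def pr(k,v):print(k,np.round(v,1))
pr("handle tri",tri(S(397,238),T(333,278))[0]);pr("hub",tri(S(453,305),T(320,349))[0])
pr("handle@97",atz("top",T(333,278),95));pr("axis@60",atz("top",T(320,349),58))
print("plank corners");PC=[atz("top",T(*p),92) for p in [(43,100),(493,81),(498,170),(45,190)]]
pr("",PC);print("block");BC=[atz("top",T(*p),70) for p in [(628,85),(634,150)]];pr("",BC);
pr("blk near",[atz("top",T(*p),70) for p in [(497,105),(497,170)]])
pr("block end tri",[tri(S(291,78),T(628,85)),tri(S(352,82),T(634,150))][0][0]);pr("",tri(S(352,82),T(634,150))[0])
pr("plank end tri",[tri(S(262,115),T(493,81))[0],tri(S(340,124),T(498,170))[0],tri(S(112,400),T(43,100))[0],tri(S(200,440),T(45,190))[0]])
pr("platform corners@51",[atz("top",T(*p),53) for p in [(232,186),(377,182),(358,75)]])
# vise extent
pr("vise", [tri(S(580,20),(242,346))[0], atz("top",(242,346),80),atz("top",(247,387),80)])
E
```

```text
handle tri [521.5 316.1  93.6]
hub [484.6 322.2  62.7]
handle@97 [521.2 316.   95. ]
axis@60 [485.1 322.5  58. ]
plank corners
 [[612.  492.2  92. ]
 [643.2 234.7  92. ]
 [591.2 227.8  92. ]
 [559.5 485.   92. ]]
block
 [[652.3 156.1  70. ]
 [613.7 150.1  70. ]]
blk near [[634.4 231.6  70. ]
 [595.7 228.7  70. ]]
block end tri [654.9 156.3  65.5]
 [615.  150.4  69.9]
plank end tri [[642.5 234.4  90.2]
 [591.8 228.   93.5]
 [609.4 491.7  89.4]
 [560.8 487.5  77. ]]
platform corners@51 [[577.6 383.3  53. ]
 [586.6 298.6  53. ]
 [650.1 315.4  53. ]]
vise [[479.2 133.6 143.9]
 [490.8 130.6  80. ]
 [485.5  13.8  80. ]]
```

Call:
{"op": "send_rows", "data": {
  "twist": [
    [0,0,3],
    [0,0,6],
    [0,0,9],
    [0,0,12],
    [0,0,15],
    [0,0,18],
    [0,0,21],
    [0,0,23]
  ],
  "linear": [
    [3.2,-3.5,-0.3],
    [6.4,-7,-0.6],
    [9.6,-10.5,-1],
    [12.8,-14,-1.3],
    [16,-17.5,-1.3],
    [19.2,-21,-1.3],
    [22.4,-24.5,-1.3],
    [25.6,-28,-1.3]
  ],
  "hand": [6,6,6,6,6,6,6,6]
}}

```text
time_s: 2.15
ee_pos: [351.2, -169.7, 249.9]
tool_rot: [[1.0, -0.002, 0.001], [-0.002, -1.0, -0.001], [0.001, 0.001, -1.0]]
wrist_force: [0.4, -0.9, -0.1]
gripper_width: 59.9
finger_force: 0.0
```

Call:
{"op": "send_rows", "data": {
  "twist": [
    [0,0,0],
    [0,0,0],
    [0,0,0],
    [0,0,0],
    [0,0,0],
    [0,0,0],
    [0,0,0],
    [0,0,0]
  ],
  "linear": [
    [1.6,-4.6,0],
    [3.2,-9.2,0],
    [4.8,-13.8,0],
    [6.4,-18.4,0],
    [8,-23,0],
    [9.6,-27.6,0],
    [11.2,-32.2,0],
    [12.8,-36.8,0]
  ],
  "hand": [6,6,6,6,6,6,6,6]
}}

```text
time_s: 2.95
ee_pos: [479.1, 198.9, 249.8]
tool_rot: [[1.0, 0.001, 0.001], [0.001, -1.0, -0.0], [0.001, 0.0, -1.0]]
wrist_force: [0.5, -0.2, 0.7]
gripper_width: 59.7
finger_force: 0.0
```

Call:
{"op": "send_rows", "data": {
  "twist": [
    [0,0,0],
    [0,0,0],
    [0,0,0],
    [0,0,0],
    [0,0,0],
    [0,0,0]
  ],
  "linear": [
    [1.4,-4,2],
    [2.8,-8,4],
    [4.2,-11.8,7],
    [4.2,-11.8,10],
    [4.2,-11.8,10],
    [4.2,-11.8,10]
  ],
  "hand": [6,6,6,6,6,6]
}}

```text
time_s: 3.55
ee_pos: [520.5, 314.3, 149.8]
tool_rot: [[1.0, 0.0, -0.001], [0.0, -1.0, -0.0], [-0.001, 0.0, -1.0]]
wrist_force: [0.6, -0.4, 0.0]
gripper_width: 60.0
finger_force: 0.0
```

Call:
{"op": "send_rows", "data": {
  "twist": [
    [0,0,0],
    [0,0,0],
    [0,0,0],
    [0,0,0],
    [0,0,0],
    [0,0,0],
    [0,0,0],
    [0,0,0]
  ],
  "linear": [
    [0.1,-0.1,3],
    [0.1,-0.1,6.1],
    [0.1,-0.1,6.1],
    [0.1,-0.1,6.1],
    [0.1,-0.1,6.1],
    [0.1,-0.1,6.1],
    [0.1,-0.1,6.1],
    [0.1,-0.1,6.1]
  ],
  "hand": [6,6,6,1,1,1,1,1],
  "squeeze": 8
}}

```text
time_s: 4.35
ee_pos: [522.2, 315.9, 89.4]
tool_rot: [[1.0, 0.0, 0.001], [0.0, -1.0, 0.0], [0.001, -0.0, -1.0]]
wrist_force: [-0.3, 1.1, 0.1]
gripper_width: 22.2
finger_force: 0.0
```

```bash
python3 - <<'E'
from h import *
a=save("side","pics/s1.png")
cv2.imwrite("pics/c3.png",cv2.resize(a[160:300,250:450],(800,560),interpolation=cv2.INTER_CUBIC)[:,:,::-1])
s=monitor.read_state();print(s["gripper_width"],s["finger_force"],s["ee_pos"])
E
```

```text
18.137480981284817 0.00039499484046245925 [521.99109543 315.79699795  89.11532939]
```

View pics/c3.png

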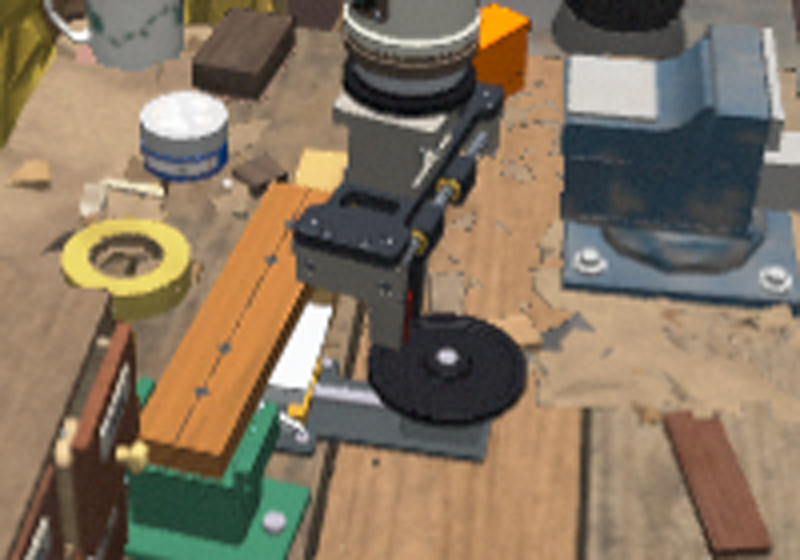

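Fingers straddle the red post at crop (410,310), and all is clear. Gripping lightly and starting to wind clockwise.

Call:
{"op": "send_rows", "data": {
  "twist": [
    [0,0,0],
    [0,0,0],
    [0,0,0],
    [0,0,0],
    [0,0,0],
    [0,0,0],
    [0,0,0],
    [0,0,0]
  ],
  "linear": [
    [0,0,0],
    [-0.15,0.6,0],
    [-0.45,1.24,0],
    [-0.83,1.78,0],
    [-1.3,2.25,0],
    [-1.84,2.63,0],
    [-2.44,2.91,0],
    [-2.44,2.91,0]
  ],
  "hand": [1,1,1,1,1,1,1,1],
  "squeeze": 8
}}

```text
time_s: 5.2
ee_pos: [497.7, 286.7, 89.2]
tool_rot: [[1.0, 0.0, 0.002], [0.0, -1.0, 0.001], [0.002, -0.001, -1.0]]
wrist_force: [0.8, 1.7, 3.1]
gripper_width: 17.8
finger_force: 8.0
```

Call:
{"op": "send_rows", "data": {
  "twist": [
    [0,0,0],
    [0,0,0],
    [0,0,0],
    [0,0,0],
    [0,0,0],
    [0,0,0],
    [0,0,0],
    [0,0,0]
  ],
  "linear": [
    [-1.3,0.23,0],
    [-2.6,0,0],
    [-3.74,-0.66,0],
    [-4.59,-1.67,0],
    [-5.04,-2.91,0],
    [-5.04,-4.23,0],
    [-4.59,-5.47,0],
    [-3.74,-6.48,0]
  ],
  "hand": [1,1,1,1,1,1,1,1]
}}

```text
time_s: 6.0
ee_pos: [443.6, 337.9, 86.0]
tool_rot: [[0.999, -0.0, -0.046], [-0.002, -0.999, -0.038], [-0.046, 0.038, -0.998]]
wrist_force: [-70.2, -64.8, 72.6]
gripper_width: 92.1
finger_force: 49.6
```

```bash
python3 - <<'E'
from h import *
a=save("side","pics/s2.png");b=save("top","pics/t2.png")
A=cv2.resize(a[150:300,250:450],(800,600),interpolation=cv2.INTER_CUBIC)[:,:,::-1]
cv2.imwrite("pics/c4.png",A)
s=monitor.read_state();print({k:np.round(s[k],2).tolist() for k in s if k!="tool_rot"})
for l in("crank_handle","crank_axis"):
  for n in("side","top"):print(l,n,[(np.round(r["pixel"]).tolist(),round(r["p"],2)) for r in models.tip_of(n,l)[:3]])
E
```

```text
{'time_s': 6.1, 'q': [0.44, 0.32, 1.72, -0.01, 1.16, 2.02], 'qd': [-0.01, -0.02, 0.03, 0.01, -0.03, -0.01], 'joint_efforts': [5.68, -23.34, -45.26, 6.46, -23.07, -3.06], 'ee_pos': [443.13, 337.87, 86.12], 'wrist_force': [-54.98, -47.25, 59.88], 'torque': [-11.32, 9.46, -2.94], 'finger_force': 38.29, 'gripper_width': 91.52}
crank_handle side []
crank_handle top [([248.0, 285.0], 0.47)]
crank_axis side [([249.0, 363.0], 0.6)]
crank_axis top [([239.0, 280.0], 0.66)]
```

View pics/c4.png

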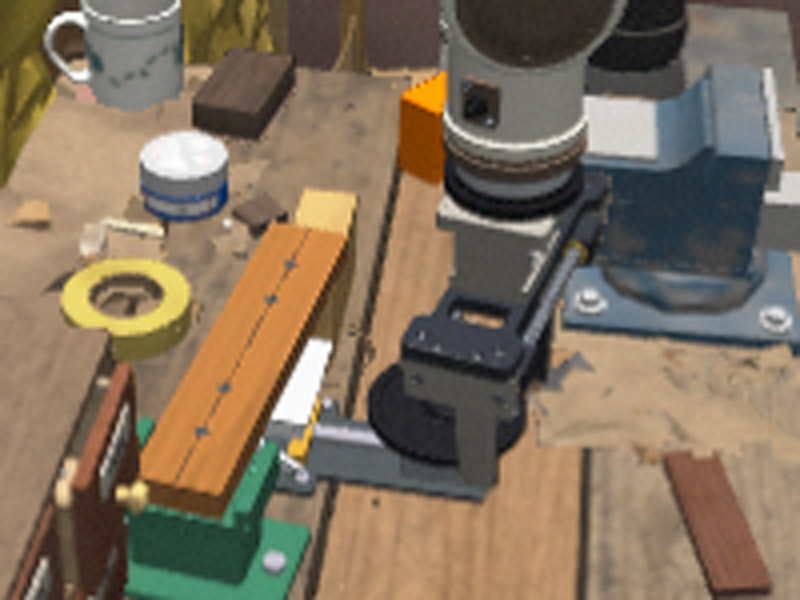

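Call:
{"op": "send_rows", "data": {
  "twist": [
    [0,0,0],
    [0,0,0],
    [0,0,0],
    [0,0,0]
  ],
  "linear": [
    [-0.6,0.5,0],
    [-1.2,1,0],
    [-1.8,1.4,0],
    [-1.9,1.5,0]
  ],
  "hand": [9,9,9,9],
  "squeeze": 3
}}

```text
time_s: 6.7
ee_pos: [440.1, 335.6, 88.2]
tool_rot: [[1.0, 0.0, -0.001], [0.0, -1.0, -0.001], [-0.001, 0.001, -1.0]]
wrist_force: [-0.5, 0.2, -0.3]
gripper_width: 89.9
finger_force: 0.1
```

Relieved. I'll lift clear and look.

Call:
{"op": "send_rows", "data": {
  "twist": [
    [0,0,0],
    [0,0,0],
    [0,0,0],
    [0,0,0]
  ],
  "linear": [
    [0,0,-3],
    [0,0,-6],
    [0,0,-9],
    [0,0,-9]
  ],
  "hand": [9,9,9,9]
}}

```text
time_s: 7.1
ee_pos: [444.1, 337.9, 183.6]
tool_rot: [[1.0, 0.001, 0.009], [0.001, -1.0, 0.004], [0.009, -0.004, -1.0]]
wrist_force: [0.4, 0.5, -1.0]
gripper_width: 90.0
finger_force: 0.0
```

```bash
python3 - <<'E'
from h import *
a=save("side","pics/s3.png");b=save("top","pics/t3.png")
A=cv2.resize(a[185:300,270:400],(452,400),interpolation=cv2.INTER_CUBIC);B=cv2.resize(b[180:280,240:325],(340,400),interpolation=cv2.INTER_CUBIC)
cv2.imwrite("pics/c5.png",np.hstack([A,B])[:,:,::-1])
for n,im in(("side",a),("top",b)):
  hsv=cv2.cvtColor(im,cv2.COLOR_RGB2HSV);m=((hsv[...,0]<6)|(hsv[...,0]>174))&(hsv[...,1]>180)&(hsv[...,2]>90)
  p=np.argwhere(m[200:270,250:400])+[200,250];print(n,len(p),p.mean(0) if len(p) else 0,p.min(0) if len(p) else 0,p.max(0) if len(p) else 0)
  if len(p): print(atz(n,p.mean(0),80),atz(n,p.mean(0),95))
E
```

```text
side 77 [242.20779221 376.68831169] [234 373] [249 380]
[453.7242434 304.1845369  80.       ] [449.0458942  321.90549781  95.        ]
top 0 0 0 0
```

View pics/c5.png

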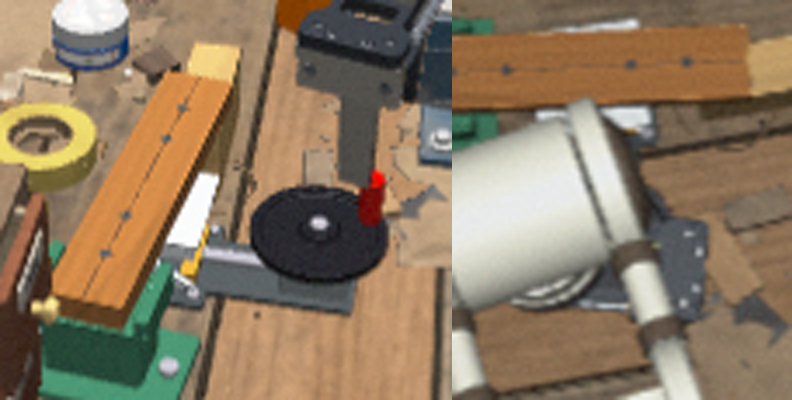

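The handle is at -150° or so. It slipped out sideways along the pads (side pixel (242,377)), but nothing else moved. I'll re-grip with the pads tangential and turn the tool along with the wheel.

```bash
python3 - <<'E'
from h import *
c=np.array([485.,322.4]);best=[]
for t in range(-240,-60,2):
    th=np.radians(t);x=c+38*np.array([np.cos(th),np.sin(th)])
    q=proj("side",[[*x,97],[*x,58]]).mean(0);best.append((np.linalg.norm(q-[242.2,376.7]),t,x.round(1),q.round(1)))
for b in sorted(best,key=lambda b:b[0])[:4]:print(b)
# control at start: -10
print(proj("side",[[522.4,315.8,97]]),S if 0 else (180+238/4.446,260+397/4.444))
E
```

```text
(np.float64(0.390530058640645), -144, array([454.3, 300.1]), array([241.9, 376.9]))
(np.float64(0.39469044794977387), -146, array([453.5, 301.2]), array([242.2, 377.1]))
(np.float64(0.6476027278618307), -148, array([452.8, 302.3]), array([242.6, 377.2]))
(np.float64(0.6482108703547335), -142, array([455.1, 299. ]), array([241.6, 376.8]))
[[232.27427869 349.13132728]] (233.53126405757985, 349.33393339333935)
```

Call:
{"op": "send_rows", "data": {
  "twist": [
    [0,0,-8],
    [0,0,-16],
    [0,0,-24],
    [0,0,-32],
    [0,0,-40],
    [0,0,-48],
    [0,0,-56],
    [0,0,-64]
  ],
  "linear": [
    [0,0,0],
    [0,0,0],
    [0,0,0],
    [0,0,0],
    [0,0,0],
    [0,0,0],
    [0,0,0],
    [0,0,0]
  ],
  "hand": [5,5,5,5,5,5,5,5]
}}

```text
time_s: 8.0
ee_pos: [440.0, 335.9, 176.3]
tool_rot: [[0.433, 0.901, -0.004], [0.901, -0.433, -0.002], [-0.003, -0.002, -1.0]]
wrist_force: [-0.5, -0.1, 0.0]
gripper_width: 49.9
finger_force: 0.0
```

Call:
{"op": "send_rows", "data": {
  "twist": [
    [0,0,-8],
    [0,0,-16],
    [0,0,-24],
    [0,0,-32],
    [0,0,-40],
    [0,0,-48],
    [0,0,-56],
    [0,0,-64]
  ],
  "linear": [
    [0,0,0],
    [0,0,0],
    [0,0,0],
    [0,0,0],
    [0,0,0],
    [0,0,0],
    [0,0,0],
    [0,0,0]
  ],
  "hand": [5,5,5,5,5,5,5,5]
}}

```text
time_s: 8.8
ee_pos: [440.0, 335.9, 176.3]
tool_rot: [[-0.621, 0.784, -0.003], [0.784, 0.621, -0.002], [0.001, -0.004, -1.0]]
wrist_force: [-1.4, -0.7, -0.0]
gripper_width: 50.2
finger_force: 0.0
```

Call:
{"op": "send_rows", "data": {
  "twist": [
    [0,0,-8],
    [0,0,-16],
    [0,0,-24],
    [0,0,-32],
    [0,0,-40],
    [0,0,-48],
    [0,0,-56],
    [0,0,-64]
  ],
  "linear": [
    [0,0,0],
    [0,0,0],
    [0,0,0],
    [0,0,0],
    [0,0,0],
    [0,0,0],
    [0,0,0],
    [0,0,0]
  ],
  "hand": [5,5,5,5,5,5,5,5]
}}

```text
time_s: 9.6
ee_pos: [440.0, 335.9, 176.3]
tool_rot: [[-0.977, -0.214, -0.003], [-0.214, 0.977, -0.002], [0.004, -0.001, -1.0]]
wrist_force: [0.0, -0.5, 0.3]
gripper_width: 50.4
finger_force: 0.0
```

Call:
{"op": "send_rows", "data": {
  "twist": [
    [0,0,-8],
    [0,0,-16],
    [0,0,-23],
    [0,0,-23],
    [0,0,-23],
    [0,0,-23],
    [0,0,-23]
  ],
  "linear": [
    [-0.3,-2,0],
    [-0.6,-3.7,0],
    [-0.6,-3.7,3],
    [-0.6,-3.7,6],
    [-0.6,-3.7,8.7],
    [-0.6,-3.7,8.7],
    [-0.6,-3.7,8.7]
  ],
  "hand": [5,5,5,5,5,5,5]
}}

```text
time_s: 10.3
ee_pos: [453.7, 301.1, 90.6]
tool_rot: [[-0.819, -0.574, -0.003], [-0.574, 0.819, -0.001], [0.003, 0.001, -1.0]]
wrist_force: [0.6, 1.0, 0.7]
gripper_width: 49.5
finger_force: 0.0
```

Call:
{"op": "send_rows", "data": {
  "twist": [
    [0,0,0],
    [0,0,0],
    [0,0,0],
    [0,0,0],
    [0,0,0],
    [0,0,0]
  ],
  "linear": [
    [0,0,0],
    [0,0,0],
    [0,0,0],
    [0,0,0],
    [0,0,0],
    [0,0,0]
  ],
  "hand": [1,1,1,1,1,1],
  "squeeze": 12
}}

```text
time_s: 10.9
ee_pos: [455.1, 301.2, 92.3]
tool_rot: [[-0.819, -0.574, 0.001], [-0.574, 0.819, -0.0], [-0.001, -0.001, -1.0]]
wrist_force: [-1.0, -4.2, 5.1]
gripper_width: 17.7
finger_force: 12.0
```

Call:
{"op": "send_rows", "data": {
  "twist": [
    [0,0,8],
    [0,0,16],
    [0,0,24],
    [0,0,32],
    [0,0,40],
    [0,0,48],
    [0,0,56],
    [0,0,64]
  ],
  "linear": [
    [-0.04,0.53,0],
    [-0.15,1.05,0],
    [-0.33,1.55,0],
    [-0.58,2.01,0],
    [-0.89,2.44,0],
    [-1.26,2.82,0],
    [-1.68,3.15,0],
    [-2.13,3.42,0]
  ],
  "hand": [1,1,1,1,1,1,1,1]
}}

```text
time_s: 11.7
ee_pos: [454.7, 340.7, 92.4]
tool_rot: [[-0.872, 0.489, 0.005], [0.489, 0.872, -0.002], [-0.005, 0.001, -1.0]]
wrist_force: [7.5, -8.2, 1.8]
gripper_width: 17.7
finger_force: 12.0
```

Call:
{"op": "send_rows", "data": {
  "twist": [
    [0,0,8],
    [0,0,16],
    [0,0,24],
    [0,0,32],
    [0,0,40],
    [0,0,48],
    [0,0,56],
    [0,0,64]
  ],
  "linear": [
    [-0.24,0.53,0],
    [-0.35,1.1,0],
    [-0.51,1.63,0],
    [-0.74,2.12,0],
    [-1.03,2.57,0],
    [-1.38,2.97,0],
    [-1.78,3.31,0],
    [-2.22,3.6,0]
  ],
  "hand": [1,1,1,1,1,1,1,1]
}}

```text
time_s: 12.5
ee_pos: [489.7, 358.7, 92.0]
tool_rot: [[0.057, 0.998, -0.001], [0.998, -0.057, -0.008], [-0.008, -0.001, -1.0]]
wrist_force: [-2.2, -15.5, 9.6]
gripper_width: 17.6
finger_force: 12.0
```

Call:
{"op": "send_rows", "data": {
  "twist": [
    [0,0,8],
    [0,0,16],
    [0,0,24],
    [0,0,32],
    [0,0,40],
    [0,0,48],
    [0,0,56],
    [0,0,64]
  ],
  "linear": [
    [-0.44,0.53,0],
    [-0.54,1.05,0],
    [-0.72,1.55,0],
    [-0.97,2.01,0],
    [-1.28,2.44,0],
    [-1.65,2.82,0],
    [-2.07,3.15,0],
    [-2.52,3.42,0]
  ],
  "hand": [1,1,1,1,1,1,1,1]
}}

```text
time_s: 13.3
ee_pos: [521.1, 335.0, 92.0]
tool_rot: [[0.922, 0.386, -0.003], [0.386, -0.922, -0.001], [-0.003, -0.0, -1.0]]
wrist_force: [-6.4, -3.6, 9.1]
gripper_width: 17.6
finger_force: 12.0
```

```bash
python3 - <<'E'
from h import *
s=monitor.read_state();print(np.round(s["q"],2),s["wrist_force"].round(1) if hasattr(s["wrist_force"],"round") else s["wrist_force"])
a0=cv2.imread("pics/s0.png");a=save("side","pics/s4.png")[:,:,::-1].copy()
def shift(i,j,y0,y1,x0,x1):
    f=lambda m:cv2.cvtColor(m,cv2.COLOR_BGR2GRAY)[y0:y1,x0:x1].astype(np.float32)
    A,B=f(i),f(j);h=cv2.createHanningWindow((x1-x0,y1-y0),cv2.CV_32F)
    return cv2.phaseCorrelate(A,B,h)
for n,r in(("plank",(236,262,292,318)),("tape static",(208,240,262,300)),("stand",(270,305,282,325))):print(n,shift(a0,a,*r))
cv2.imwrite("pics/c6.png",np.hstack([cv2.resize(m[195:285,280:350],(390,500),interpolation=cv2.INTER_CUBIC) for m in(a0,a)]))
E
```

```text
[0.38 0.42 1.58 0.   1.15 1.55] [-6.4 -3.6  9.1]
plank ((0.5241495104445519, 0.4971170786815282), 1.019903726538513)
tape static ((0.07784263453681106, 0.010011561846885897), 0.9862411366775632)
stand ((0.459132438471773, -0.0753496708864354), 1.0140059371053436)
```

View pics/c6.png

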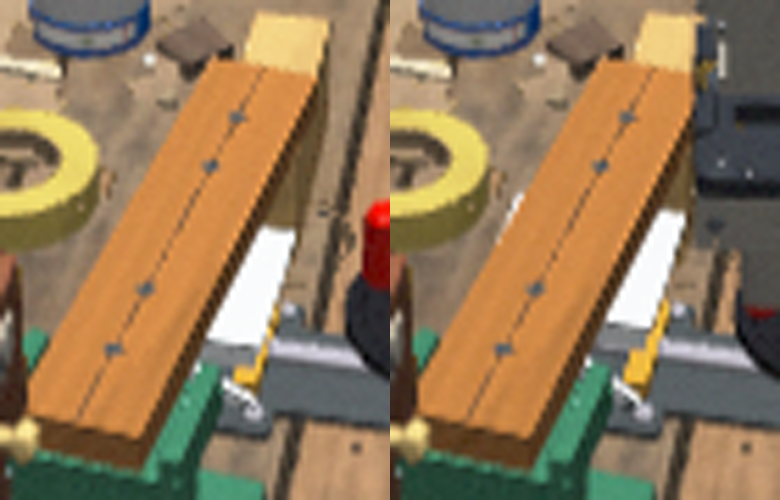

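```bash
cat > trk.py <<'E'
from h import *
g=lambda f:cv2.cvtColor(cv2.imread(f),cv2.COLOR_BGR2GRAY).astype(np.float32)
def ecc(f,r,ref="pics/s0.png"):
    y0,y1,x0,x1=r;A=g(ref)[y0-3:y1+3,x0-3:x1+3];B=g(f)[y0-3:y1+3,x0-3:x1+3]
    up=lambda m:cv2.resize(m,None,fx=4,fy=4,interpolation=cv2.INTER_CUBIC)
    c,w=cv2.findTransformECC(up(A),up(B),np.eye(2,3,dtype=np.float32),cv2.MOTION_TRANSLATION,(3,100,1e-5),None,5)
    return (w[:,2]/4).round(2)
R={"end":(202,222,312,322),"mid":(225,250,290,318),"near":(248,272,284,308),"tape":(208,240,262,285)}
def edgeplat(f):
    # upper (far) edge of the white platform: half-level row in columns under the plank edge
    m=g(f);o=[]
    for c in range(329,332):
        col=m[225:250,c];k=np.argmax(col);th=(col[:k+1].min()+col[k])/2
        j=k
        while j>0 and col[j]>th:j-=1
        o.append(225+j+(th-col[j])/(col[j+1]-col[j]))
    return np.round(o,2)
def platz(f,xy): # height from row for edge at xy
    pass
E
python3 - <<'E'
from trk import *
for f in("s1","s2","s3","s4"):print(f,{k:ecc(f"pics/{f}.png",r).tolist() for k,r in R.items()})
for f in("s0","s2","s3","s4"):print(f,edgeplat(f"pics/{f}.png"))
T=lambda x,y:(170+y/5,215+x/5)
print("front corners",[tri((195+228/5.556,280+295/5.571),T(377,183+dy))[0].round(1) for dy in(0,25)])
for z in(50,55,60,65,70):print(z,proj("side",[[570,291.5,z],[570,299,z]]).round(1).tolist())
E
```

```text
s1 {'end': [-0.3100000023841858, 0.05999999865889549], 'mid': [0.0, -0.0], 'near': [-0.009999999776482582, 0.0], 'tape': [0.009999999776482582, -0.0]}
s2 {'end': [0.009999999776482582, -0.009999999776482582], 'mid': [0.009999999776482582, -0.0], 'near': [-0.0, 0.0], 'tape': [0.0, -0.0]}
s3 {'end': [0.009999999776482582, 0.0], 'mid': [0.0, 0.0], 'near': [-0.009999999776482582, 0.009999999776482582], 'tape': [0.009999999776482582, -0.0]}
s4 {'end': [0.0, 0.009999999776482582], 'mid': [0.009999999776482582, -0.019999999552965164], 'near': [-0.009999999776482582, 0.009999999776482582], 'tape': [0.0, -0.009999999776482582]}
s0 [235.51 235.83 235.96]
s2 [234.12 234.33 234.58]
s3 [234.09 234.34 234.6 ]
s4 [232.16 232.36 232.62]
front corners [array([579.4, 297. ,  54.7]), array([571.7, 297.3,  54.9])]
50 [[236.5, 334.8], [238.2, 333.6]]
55 [[235.0, 334.8], [236.6, 333.7]]
60 [[233.5, 334.8], [235.1, 333.7]]
65 [[231.9, 334.9], [233.6, 333.7]]
70 [[230.4, 334.9], [232.1, 333.8]]
```

Call:
{"op": "send_rows", "data": {
  "twist": [
    [0,0,8],
    [0,0,16],
    [0,0,24],
    [0,0,32],
    [0,0,40],
    [0,0,48],
    [0,0,56],
    [0,0,64]
  ],
  "linear": [
    [-0.24,0.53,-0.1],
    [-0.35,1.05,-0.2],
    [-0.53,1.55,-0.2],
    [-0.78,2.01,-0.2],
    [-1.09,2.44,-0.2],
    [-1.46,2.82,-0.2],
    [-1.88,3.15,-0.2],
    [-2.33,3.42,-0.2]
  ],
  "hand": [1,1,1,1,1,1,1,1]
}}

```text
time_s: 14.15
ee_pos: [513.4, 295.1, 92.2]
tool_rot: [[0.751, -0.661, -0.001], [-0.661, -0.751, 0.001], [-0.001, -0.0, -1.0]]
wrist_force: [1.0, 2.4, -4.7]
gripper_width: 17.6
finger_force: 12.0
```

```bash
python3 - <<'E'
from trk import *
save("side","pics/s5.png");f="s5"
print({k:ecc(f"pics/{f}.png",r).tolist() for k,r in R.items()},edgeplat(f"pics/{f}.png"));print(np.round(monitor.read_state()["q"],2))
E
```

```text
{'end': [-0.5799999833106995, -1.25], 'mid': [0.05999999865889549, -0.10000000149011612], 'near': [-0.009999999776482582, 0.0], 'tape': [0.009999999776482582, -0.0]} [231.63 231.66 231.96]
[0.32 0.35 1.67 0.   1.12 2.61]
```

Call:
{"op": "send_rows", "data": {
  "twist": [
    [0,0,0],
    [0,0,0],
    [0,0,0],
    [0,0,-8],
    [0,0,-16],
    [0,0,-24],
    [0,0,-32]
  ],
  "linear": [
    [0,0,0],
    [0,0,0],
    [0,0,0],
    [0,0,-4],
    [0,0,-8],
    [-4,0,-9],
    [-8,0,-9]
  ],
  "hand": [5,5,5,5,5,5,5]
}}

```text
time_s: 14.9
ee_pos: [455.3, 348.5, 187.3]
tool_rot: [[0.988, -0.151, 0.006], [-0.151, -0.989, 0.003], [0.005, -0.004, -1.0]]
wrist_force: [0.1, 1.2, 0.1]
gripper_width: 50.2
finger_force: 0.0
```

```bash
python3 - <<'E'
from trk import *
a=save("side","pics/s6.png");f="s6"
R["end2"]=(202,218,316,326);R["mid2"]=(214,232,304,322)
print({k:ecc(f"pics/{f}.png",r).tolist() for k,r in R.items()},edgeplat(f"pics/{f}.png"));
for y in(230,260,300,340,370,400,450):print(y,proj("side",[[600,y,92],[600,y,93]]).round(2).tolist())
s=monitor.read_state();print(np.round(s["ee_pos"]),np.round(s["q"],2))
hsv=cv2.cvtColor(a,cv2.COLOR_RGB2HSV);m=((hsv[...,0]<6)|(hsv[...,0]>174))&(hsv[...,1]>180)&(hsv[...,2]>90)
p=np.argwhere(m[200:270,330:400])+[200,330];print(len(p),p.mean(0))
E
```

```text
{'end': [0.009999999776482582, 0.0], 'mid': [0.05999999865889549, -0.10000000149011612], 'near': [-0.0, 0.0], 'tape': [0.0, -0.009999999776482582], 'end2': [0.009999999776482582, -0.0], 'mid2': [0.009999999776482582, -0.09000000357627869]} [231.56 231.64 231.94]
230 [[208.11, 333.69], [207.8, 333.69]]
260 [[214.11, 329.2], [213.8, 329.21]]
300 [[222.49, 322.94], [222.18, 322.94]]
340 [[231.35, 316.32], [231.03, 316.32]]
370 [[238.33, 311.11], [238.0, 311.11]]
400 [[245.6, 305.67], [245.28, 305.66]]
450 [[258.46, 296.06], [258.13, 296.05]]
[449. 352. 185.] [0.45 0.19 1.67 0.   1.29 2.16]
90 [234.84444444 355.26666667]
```

No lift yet: the plank end is fixed to 0.01 px and the platform sits a couple of mm under. I'll re-grip with the wrist wound back.

Call:
{"op": "send_rows", "data": {
  "twist": [
    [0,0,-8],
    [0,0,-16],
    [0,0,-24],
    [0,0,-32],
    [0,0,-40],
    [0,0,-48],
    [0,0,-56],
    [0,0,-64]
  ],
  "linear": [
    [0,0,0],
    [0,0,0],
    [0,0,0],
    [0,0,0],
    [0,0,0],
    [0,0,0],
    [0,0,0],
    [0,0,0]
  ],
  "hand": [5,5,5,5,5,5,5,5]
}}

```text
time_s: 15.75
ee_pos: [453.7, 347.4, 183.7]
tool_rot: [[0.568, 0.823, -0.0], [0.823, -0.568, 0.0], [0.0, -0.0, -1.0]]
wrist_force: [-0.3, -0.0, -0.0]
gripper_width: 49.6
finger_force: 0.0
```

Call:
{"op": "send_rows", "data": {
  "twist": [
    [0,0,-8],
    [0,0,-16],
    [0,0,-24],
    [0,0,-32],
    [0,0,-40],
    [0,0,-48],
    [0,0,-56],
    [0,0,-64]
  ],
  "linear": [
    [0,0,0],
    [0,0,0],
    [0,0,0],
    [0,0,0],
    [0,0,0],
    [0,0,0],
    [0,0,0],
    [0,0,0]
  ],
  "hand": [5,5,5,5,5,5,5,5]
}}

```text
time_s: 16.55
ee_pos: [453.7, 347.4, 183.6]
tool_rot: [[-0.491, 0.871, -0.0], [0.871, 0.491, 0.0], [0.0, -0.0, -1.0]]
wrist_force: [-0.1, -0.8, -1.1]
gripper_width: 50.1
finger_force: 0.0
```

Call:
{"op": "send_rows", "data": {
  "twist": [
    [0,0,-8],
    [0,0,-16],
    [0,0,-17],
    [0,0,-17]
  ],
  "linear": [
    [0,0,0],
    [0,0,0],
    [0,0,0],
    [0,0,0]
  ],
  "hand": [5,5,5,5]
}}

```text
time_s: 16.95
ee_pos: [453.7, 347.4, 183.7]
tool_rot: [[-0.718, 0.696, 0.0], [0.696, 0.718, 0.0], [-0.0, 0.0, -1.0]]
wrist_force: [-0.3, 0.0, 0.4]
gripper_width: 50.0
finger_force: 0.0
```

```bash
python3 - <<'E'
from h import *
s=monitor.read_state();p=np.array(s["ee_pos"]);Rm=np.array(s["tool_rot"])
b=None
for t in range(-90,0,1):
    th=np.radians(t);x=np.array([486.,321.5])+38*np.array([np.cos(th),np.sin(th)])
    e=np.linalg.norm(proj("side",[[*x,97],[*x,58]]).mean(0)-[234.84,355.27])
    if b is None or e<b[0]:b=(e,t,x)
print(b);print("tool delta cm",(Rm.T@(np.array([513.4,295.1,91])-p)/10).round(2),np.degrees(np.arctan2(Rm[1,0],Rm[0,0])),np.round(s["q"],2))
E
```

```text
(np.float64(0.28626393614549184), -44, array([513.33491241, 295.10298192]))
tool delta cm [-7.93  0.4   9.27] 135.89767937834202 [ 0.44  0.19  1.66  0.    1.28 -0.36]
```

Call:
{"op": "send_rows", "data": {
  "twist": [
    [0,0,0],
    [0,0,0],
    [0,0,0],
    [0,0,0],
    [0,0,0],
    [0,0,0],
    [0,0,0]
  ],
  "linear": [
    [-4,0.2,0],
    [-7.9,0.4,0],
    [-7.9,0.4,3],
    [-7.9,0.4,6],
    [-7.9,0.4,9.2],
    [-7.9,0.4,9.2],
    [-7.9,0.4,9.2]
  ],
  "hand": [5,5,5,5,5,5,5]
}}

```text
time_s: 17.65
ee_pos: [513.1, 295.3, 91.9]
tool_rot: [[-0.719, 0.695, -0.001], [0.695, 0.719, -0.0], [0.0, -0.001, -1.0]]
wrist_force: [0.4, 0.1, 0.4]
gripper_width: 49.7
finger_force: 0.0
```

Call:
{"op": "send_rows", "data": {
  "twist": [
    [0,0,0],
    [0,0,0],
    [0,0,0],
    [0,0,0],
    [0,0,0],
    [0,0,0]
  ],
  "linear": [
    [0,0,0],
    [0,0,0],
    [0,0,0],
    [0,0,0],
    [0,0,0],
    [0,0,0]
  ],
  "hand": [1,1,1,1,1,1],
  "squeeze": 12
}}

```text
time_s: 18.25
ee_pos: [513.6, 295.3, 92.3]
tool_rot: [[-0.72, 0.694, 0.001], [0.694, 0.72, 0.0], [-0.001, 0.001, -1.0]]
wrist_force: [-0.8, -1.6, 5.1]
gripper_width: 17.7
finger_force: 12.0
```

Call:
{"op": "send_rows", "data": {
  "twist": [
    [0,0,8],
    [0,0,16],
    [0,0,24],
    [0,0,32]
  ],
  "linear": [
    [0.04,-0.53,0],
    [0.15,-1.05,0],
    [0.33,-1.55,0],
    [0.58,-2.01,0]
  ],
  "hand": [1,1,1,1]
}}

```text
time_s: 18.65
ee_pos: [495.8, 284.6, 92.3]
tool_rot: [[-0.237, 0.972, 0.002], [0.972, 0.237, -0.0], [-0.001, 0.002, -1.0]]
wrist_force: [0.1, -1.0, 3.1]
gripper_width: 17.5
finger_force: 12.0
```

```bash
cat > chk.py <<'E'
import sys
from trk import *
f=f"pics/{sys.argv[1]}.png";save("side",f)
R["end2"]=(202,218,316,326);R["mid2"]=(214,232,304,322);R["endL"]=(204,222,306,318)
print({k:ecc(f,r).tolist() for k,r in R.items()},edgeplat(f));s=monitor.read_state();print(np.round(s["ee_pos"],1),np.round(s["q"],2))
E
python3 chk.py s7
```

```text
{'end': [0.0, 0.0], 'mid': [0.10000000149011612, -0.23999999463558197], 'near': [-0.0, 0.0], 'tape': [0.0, -0.009999999776482582], 'end2': [-1.059999942779541, 0.9900000095367432], 'mid2': [0.07000000029802322, -0.14000000059604645], 'endL': [0.009999999776482582, 0.009999999776482582]} [231.16 231.39 231.66]
[495.2 284.5  92.3] [ 0.31  0.3   1.73 -0.    1.11  0.08]
```

Call:
{"op": "send_rows", "data": {
  "twist": [
    [0,0,8],
    [0,0,16],
    [0,0,24],
    [0,0,24]
  ],
  "linear": [
    [0.04,-0.53,0],
    [0.15,-1.05,0],
    [0.33,-1.55,0],
    [0.33,-1.55,0]
  ],
  "hand": [1,1,1,1]
}}

```text
time_s: 19.1
ee_pos: [479.6, 283.8, 92.3]
tool_rot: [[0.173, 0.985, 0.001], [0.985, -0.173, -0.001], [-0.001, 0.001, -1.0]]
wrist_force: [1.2, -4.1, 5.4]
gripper_width: 17.7
finger_force: 12.0
```

```bash
python3 chk.py s8
```

```text
{'end': [0.0, 0.0], 'mid': [0.09000000357627869, -0.1899999976158142], 'near': [-0.009999999776482582, 0.0], 'tape': [0.0, -0.0], 'end2': [0.0, 0.009999999776482582], 'mid2': [0.05000000074505806, -0.14000000059604645], 'endL': [-0.0, 0.009999999776482582]} [230.93 231.16 231.18]
[479.8 283.8  92.3] [ 0.32  0.27  1.77 -0.    1.1   0.49]
```

Call:
{"op": "send_rows", "data": {
  "twist": [
    [0,0,8],
    [0,0,16],
    [0,0,24],
    [0,0,24]
  ],
  "linear": [
    [0.04,-0.53,0],
    [0.15,-1.05,0],
    [0.33,-1.55,0],
    [0.33,-1.55,0]
  ],
  "hand": [1,1,1,1]
}}

```text
time_s: 19.55
ee_pos: [464.8, 289.8, 92.3]
tool_rot: [[0.558, 0.83, 0.001], [0.83, -0.558, -0.001], [-0.001, 0.001, -1.0]]
wrist_force: [-0.5, -5.6, 6.4]
gripper_width: 17.4
finger_force: 12.0
```

```bash
python3 chk.py s9
```

```text
{'end': [0.029999999329447746, -0.07999999821186066], 'mid': [0.07000000029802322, -0.1899999976158142], 'near': [-0.019999999552965164, -0.09000000357627869], 'tape': [0.0, -0.0], 'end2': [0.07000000029802322, -0.1599999964237213], 'mid2': [0.019999999552965164, -0.20000000298023224], 'endL': [0.03999999910593033, -0.03999999910593033]} [230.86 231.01 231.  ]
[465.  289.7  92.3] [ 0.34  0.25  1.8  -0.    1.1   0.93]
```

Call:
{"op": "send_rows", "data": {
  "twist": [
    [0,0,8],
    [0,0,16],
    [0,0,16],
    [0,0,16],
    [0,0,16]
  ],
  "linear": [
    [0.04,-0.53,0],
    [0.15,-1.05,0],
    [0.15,-1.05,0],
    [0.15,-1.05,0],
    [0.15,-1.05,0]
  ],
  "hand": [1,1,1,1,1]
}}

```text
time_s: 20.1
ee_pos: [457.1, 296.8, 92.3]
tool_rot: [[0.764, 0.646, 0.0], [0.646, -0.764, -0.001], [-0.001, 0.001, -1.0]]
wrist_force: [-0.9, -4.1, 5.9]
gripper_width: 17.7
finger_force: 12.0
```

```bash
python3 chk.py s10
```

```text
{'end': [0.03999999910593033, -0.15000000596046448], 'mid': [0.07000000029802322, -0.23000000417232513], 'near': [-0.019999999552965164, -0.1899999976158142], 'tape': [0.0, -0.009999999776482582], 'end2': [0.10999999940395355, -0.2800000011920929], 'mid2': [-0.05000000074505806, -0.23999999463558197], 'endL': [0.019999999552965164, -0.07999999821186066]} [230.7  230.68 231.05]
[457.1 296.8  92.3] [ 0.35  0.24  1.8  -0.    1.1   1.22]
```

Call:
{"op": "send_rows", "data": {
  "twist": [
    [0,0,0],
    [0,0,0],
    [0,0,0],
    [0,0,0],
    [0,0,0],
    [0,0,-8],
    [0,0,-16],
    [0,0,-24]
  ],
  "linear": [
    [0,0,0],
    [0,0,0],
    [0,0,0],
    [0,0,-4],
    [0,0,-8],
    [0.5,2,-11],
    [1.5,5,-11],
    [2.5,8,-11]
  ],
  "hand": [4,5,5,5,5,6,6,6]
}}

```text
time_s: 20.95
ee_pos: [528.6, 252.3, 203.2]
tool_rot: [[0.431, 0.902, 0.003], [0.902, -0.431, 0.001], [0.002, 0.002, -1.0]]
wrist_force: [0.6, -0.2, -1.6]
gripper_width: 59.8
finger_force: 0.0
```

```bash
python3 chk.py s11; python3 - <<'E'
from h import *
s=monitor.read_state();p=np.array(s["ee_pos"]);Rm=np.array(s["tool_rot"])
print("delta cm",(Rm.T@(np.array([624,192,150])-p)/10).round(2),"psi",np.degrees(np.arctan2(Rm[1,0],Rm[0,0])))
E
```

```text
{'end': [0.03999999910593033, -0.15000000596046448], 'mid': [0.05999999865889549, -0.20999999344348907], 'near': [-0.019999999552965164, -0.18000000715255737], 'tape': [0.0, -0.009999999776482582], 'end2': [0.10000000149011612, -0.27000001072883606], 'mid2': [-0.03999999910593033, -0.25], 'endL': [0.009999999776482582, -0.07000000029802322]} [230.67 230.66 231.04]
[531.9 249.1 202.3] [ 0.23  0.21  1.6  -0.    1.32  0.68]
delta cm [-1.22 10.75  5.28] psi 64.64255540684253
```

Call:
{"op": "send_rows", "data": {
  "twist": [
    [0,0,-8],
    [0,0,-16],
    [0,0,-24],
    [0,0,-32],
    [0,0,-38],
    [0,0,-38],
    [0,0,-38]
  ],
  "linear": [
    [-0.3,3.5,0],
    [-0.7,7,0],
    [-1.2,10.8,0],
    [-1.2,10.8,0],
    [-1.2,10.8,2],
    [-1.2,10.8,4],
    [-1.2,10.8,4]
  ],
  "hand": [7,7,7,7,7,7,7]
}}

```text
time_s: 21.7
ee_pos: [616.7, 193.9, 157.6]
tool_rot: [[-0.208, 0.978, -0.007], [0.978, 0.208, -0.001], [0.001, -0.007, -1.0]]
wrist_force: [-0.3, 0.5, -0.4]
gripper_width: 70.0
finger_force: 0.0
```

```bash
python3 - <<'E'
from h import *
a=save("side","pics/s12.png")
A=cv2.resize(a[150:270,270:430],(800,600),interpolation=cv2.INTER_CUBIC);cv2.imwrite("pics/c7.png",A[:,:,::-1])
s=monitor.read_state();p=np.array(s["ee_pos"]);Rm=np.array(s["tool_rot"])
print(p.round(1),"delta cm",(Rm.T@(np.array([624,192,52])-p)/10).round(2),"psi",np.degrees(np.arctan2(Rm[1,0],Rm[0,0])))
E
```

```text
[617.7 194.1 159.6] delta cm [-0.34  0.62 10.76] psi 102.01706616326118
```

View pics/c7.png

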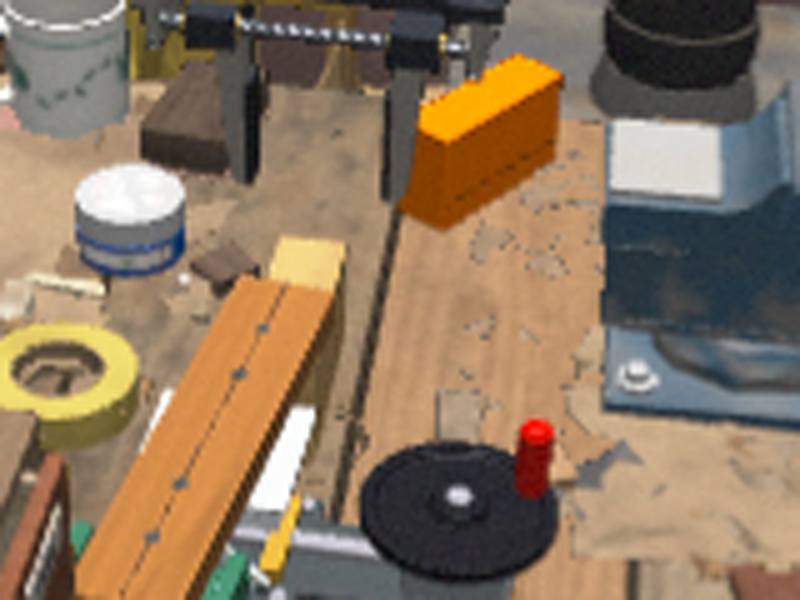

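The open fingers, at crop (240,150) and (400,180), stand in line with the pale block at (308,265) on both sides. Descending.

Call:
{"op": "send_rows", "data": {
  "twist": [
    [0,0,-1],
    [0,0,-1],
    [0,0,-1],
    [0,0,-1],
    [0,0,-1],
    [0,0,-1]
  ],
  "linear": [
    [-0.3,0.6,2],
    [-0.3,0.6,4],
    [-0.3,0.6,6.5],
    [-0.3,0.6,9],
    [-0.3,0.6,10.6],
    [-0.3,0.6,10.6]
  ],
  "hand": [7,7,7,7,7,7]
}}

```text
time_s: 22.35
ee_pos: [624.1, 192.4, 53.7]
tool_rot: [[-0.225, 0.974, -0.004], [0.974, 0.225, -0.0], [0.001, -0.004, -1.0]]
wrist_force: [-0.2, -0.1, 0.3]
gripper_width: 69.9
finger_force: 0.0
```

Call:
{"op": "send_rows", "data": {
  "twist": [
    [0,0,0],
    [0,0,0],
    [0,0,0],
    [0,0,0],
    [0,0,0],
    [0,0,0]
  ],
  "linear": [
    [0,0,0],
    [0,0,0],
    [0,0,0],
    [0,0,0],
    [0,0,0],
    [0,0,0]
  ],
  "hand": [3,3,3,3,3,3],
  "squeeze": 12
}}

```text
time_s: 22.95
ee_pos: [626.4, 192.5, 56.7]
tool_rot: [[-0.225, 0.974, 0.002], [0.974, 0.225, 0.0], [-0.0, 0.002, -1.0]]
wrist_force: [0.0, 0.3, 5.5]
gripper_width: 40.2
finger_force: 11.9
```

```bash
python3 chk.py s13;python3 -c "
from cell import monitor;s=monitor.read_state();print(s['wrist_force'],s['gripper_width'],s['finger_force'],s['time_s'])"
```

```text
{'end': [0.36000001430511475, -0.14000000059604645], 'mid': [0.07000000029802322, -0.23000000417232513], 'near': [-0.029999999329447746, -0.1899999976158142], 'tape': [0.0, -0.0], 'end2': [0.7799999713897705, -0.6200000047683716], 'mid2': [-0.029999999329447746, -0.25], 'endL': [-0.009999999776482582, -0.07000000029802322]} [230.69 230.67 231.04]
[626.4 192.5  56.7] [ 0.11  0.54  1.49  0.    1.11 -0.11]
[-0.43300346  0.92705703  6.28256165] 40.14226572938737 11.904331594705582 23.0
```

Call:
{"op": "send_rows", "data": {
  "twist": [
    [0,0,0],
    [0,0,0],
    [0,0,0],
    [0,0,0],
    [0,0,0],
    [0,0,0],
    [0,0,0],
    [0,0,0]
  ],
  "linear": [
    [-0.5,0,0],
    [-1.5,0,0],
    [-3,0,0],
    [-4.5,0,0],
    [-6,0,0],
    [-7.5,0,0],
    [-8.7,0,0],
    [-9.5,0,0]
  ],
  "hand": [3,3,3,3,3,3,3,3]
}}

```text
time_s: 23.8
ee_pos: [647.5, 100.2, 56.5]
tool_rot: [[-0.225, 0.974, 0.001], [0.974, 0.225, 0.002], [0.002, 0.001, -1.0]]
wrist_force: [-1.3, 5.3, 7.1]
gripper_width: 39.8
finger_force: 12.0
```

```bash
python3 chk.py s14;python3 -c "
from cell import monitor;s=monitor.read_state();print(s['wrist_force'],s['gripper_width'],s['finger_force'],s['time_s'])"
```

```text
{'end': [0.009999999776482582, -0.12999999523162842], 'mid': [0.05999999865889549, -0.2199999988079071], 'near': [-0.019999999552965164, -0.18000000715255737], 'tape': [0.0, -0.009999999776482582], 'end2': [0.10000000149011612, -0.6100000143051147], 'mid2': [-0.029999999329447746, -0.25], 'endL': [0.019999999552965164, -0.07999999821186066]} [230.29 230.09 230.59]
[647.8  99.1  56.5] [-0.03  0.54  1.49  0.    1.11 -0.26]
[-0.45945706  2.02663963  5.9910146 ] 39.66762439745501 11.995992511510849 23.85
```

Block drawn out and the plank is unmoved. Release, lift and check.

Call:
{"op": "send_rows", "data": {
  "twist": [
    [0,0,0],
    [0,0,0],
    [0,0,0],
    [0,0,0],
    [0,0,0],
    [0,0,0],
    [0,0,0],
    [0,0,0]
  ],
  "linear": [
    [0,0,0],
    [0,0,0],
    [0,0,0],
    [0,0,-3],
    [0,0,-6],
    [0,0,-9],
    [0,0,-12],
    [0,0,-12]
  ],
  "hand": [4.5,6,6,6,6,6,6,6]
}}

```text
time_s: 24.65
ee_pos: [649.8, 100.0, 180.9]
tool_rot: [[-0.226, 0.974, 0.009], [0.974, 0.226, -0.0], [-0.002, 0.009, -1.0]]
wrist_force: [-0.2, 0.3, 0.7]
gripper_width: 60.5
finger_force: 0.0
```

```bash
python3 chk.py s15; python3 - <<'E'
import cv2
a=cv2.imread("pics/s15.png");cv2.imwrite("pics/c8.png",cv2.resize(a[150:300,250:450],(800,600),interpolation=cv2.INTER_CUBIC))
E
```

```text
{'end': [0.029999999329447746, -0.15000000596046448], 'mid': [0.07000000029802322, -0.2199999988079071], 'near': [-0.029999999329447746, -0.18000000715255737], 'tape': [0.0, -0.009999999776482582], 'end2': [0.03999999910593033, -0.5600000023841858], 'mid2': [-0.03999999910593033, -0.23999999463558197], 'endL': [0.009999999776482582, -0.09000000357627869]} [230.26 230.04 230.51]
[648.4  99.9 177.9] [-0.03  0.41  1.41 -0.    1.32 -0.26]
```

View pics/c8.png

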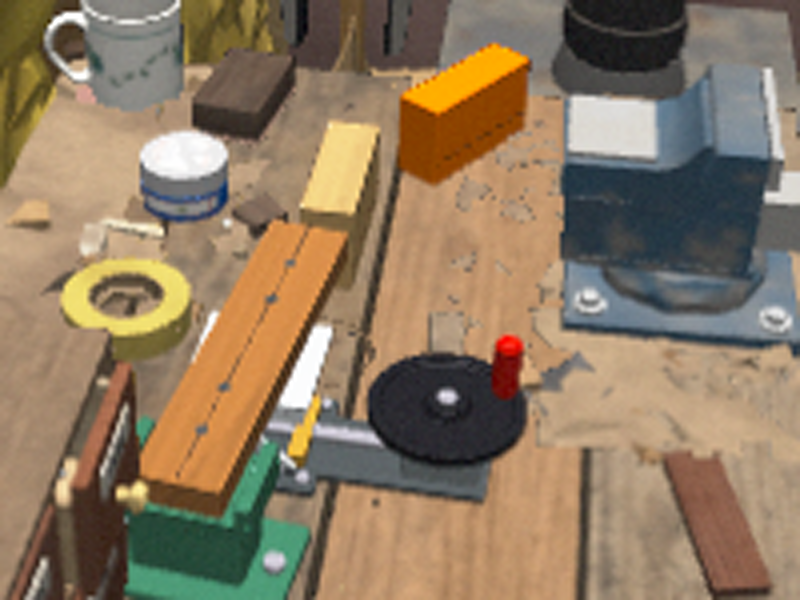

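The plank rests level on stand and jack. The pale block stands upright at crop (340,185), about 45 mm clear of the plank end, and the tape, pot and sanding block are in place.

```bash
python3 -c "
from cell import workorder;print(workorder.close_job())"
```

```text
the job is handed in; nothing more can be done
None
```

The job is handed in; no verdict came back. The jack is wound up to the plank (lift about 1 mm at the free end), the block stands about 45 mm clear of the plank's end, the plank is level, and the things behind are undisturbed. On the first crank turn the handle slipped in the grip, pushing the wrist to about 115 N against the 120 N limit (highest reading, not a confirmed peak), so I re-gripped and went on.

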